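# Hold the tea strainer over the mug for pouring

## Task

I am about to pour, so slide the tea box's clear lid right open, lift out the tea strainer and carry it clear over the other things on the tray to the grey mug. Finish while still holding it, motionless in the air over the mug: bowl level and centred, its underside about a finger's width above the rim, touching nothing. The mug, cafetière, biscuit tin and scoop must stay where they stand.

Things in the scene. Friction and masses are not known exactly. Their poses are not given: they have to be found in the camera images.
- teabox_lid (a joint): the tea box's clear sliding lid, in m: 0 shut, 0.21 right open (end stop). It slides level along the box's +y, out over the lower +y end wall; stiff, about 2 N, stays where it is left. Clear plastic 142 x 228 mm, 4 mm thick, its top 47.5 mm above the box's underside
- lid_grip (a point): point in the lid's wooden grip bar, 21 mm above the lid's upper face; moves with the lid. The bar stands on the lid: 60 mm long along the box's x, 14 mm wide along the box's y, 26 mm tall; with the lid shut it lies 62 mm from the box's middle towards its -y end
- teabox: bamboo tea box, fixed on the tray: outside 155 mm (its x) by 235 mm (its y) by 48 mm high, walls and floor 6 mm; the +y end wall is only 42 mm high. Origin: centre of the underside, z up. Holds only the strainer. On the tray floor, which is 8 mm above the dresser top
- strainer: steel tea strainer lying in the tea box, handle towards the box's -y end. Bowl 68 mm across the rim, 52 mm across its flat underside, 26 mm high; rest lug across from the handle reaches 45 mm from the bowl's axis; wooden handle 14 mm wide, 12 mm thick, 46 to 116 mm from the axis. About 55 g, mostly in the bowl. Origin: centre of the bowl's underside; z up; handle along its own -x
- strainer_base (a point): centre of the underside of the strainer's bowl
- strainer_grip (a point): good grasp point in the strainer's wooden handle: 76 mm from the bowl's axis along the strainer's -x and 22 mm above the bowl's underside; pinch across the 14 mm width (strainer's y)
- mug: speckled grey stoneware mug standing loose on the tray, 84 mm outside diameter at the rim, wall 4.5 mm, 95 mm high, about 0.34 kg. Origin: centre of the underside, z up; its ear handle points along its own +y and reaches 76 mm from the axis
- mug_rim (a point): centre of the mug's mouth, level with the rim, 95 mm above the mug's underside
- cafetiere: glass cafetière with steel frame and raised plunger, loose: body 80 mm across, lid at 158 mm, plunger knob top at 258 mm above its underside; black handle along its own +x reaching 85 mm from the axis. Origin: centre of the underside. Leave it alone
- tin: blue steel biscuit tin with a steel lid held shut by a spring clip, loose: 140 (x) x 105 (y) x 77 mm high. Origin: centre of the underside. Leave it alone
- scoop: orange plastic measuring scoop lying loose on the tray: 114 mm long along its x, cup 44 mm across and 28 mm high. Origin: under the middle of its length. Leave it alone
- tray: wooden tray under all of these, 420 (x) by 690 (y) mm, floor 8 mm thick, rim 22 mm high, with a low wire grip 45 mm high at each y end. Fixed. Origin: centre of the underside. A fixed kettle, 156 mm across and 216 mm high, stands off its -y side, about 0.93 m from the robot

How it is judged:
By the outcome, as a careful person would: the job done as asked, in the order asked, and still so for the second after the job is handed in, while the arm keeps its last pose, push and grip.
It also fails if it takes over 51 s, if anything falls off the work surface, if the arm or the gripper's body presses on something with over 40 N, if the wrist force passes 120 N, or if a joint passes its speed limit or range.

## Robot

A 6-joint arm with a two-finger parallel gripper is mounted at the origin on the work surface. World frame = base frame: x ahead of the robot, y to its left, z up, the work surface at z = 0. Lengths are in m, angles in degrees, forces in N, time in s.
With the tool pointing down it reaches from about 0.325 to 0.75 m from the base axis. Payload 7.6 kg.
Tool frame: the origin (TCP) lies at the centre of the arm's flange, where the gripper is bolted on; the fingertips stand 173 mm ahead of it and the grasp point (between the pads) lies 155 mm ahead of it (tip_extent is the distance from the TCP to the fingertips, in m); z points along the fingers, y is the line along which they close (so a half turn about z gives the same grasp; the last joint's range is limited). The gripper opens to 85 mm and grips with 20 to 120 N. Pads are 22 mm wide; open, the fingers measure 114 mm over their backs; the gripper's body (76 mm by 85 mm) begins 54 mm behind the grasp point. The pads swing forward as they close: fully open they stand 13 mm farther back than shut.
Start: joints at [65.586, 2.991, 80.254, -0, 96.75, -4.028], TCP at [0.183, 0.492, 0.405] pointing down, gripper open.
Joint ranges: [-166.34, 166.34], [-52.06, 124.39], [6.96, 135.62], [-60.46, 240.46], [14.63, 156.25], [-167.68, 167.68]. Speed limits (degrees/s): [147.25, 147.25, 172.46, 180, 180, 180].

## Interface

Orientations are given as [roll, pitch, yaw] about the fixed x, y, z axes, in that order (R = Rz(yaw) Ry(pitch) Rx(roll)).
In Python, from cell import observe, snapshot, close_job, cut_out, tip_extent gives the robot as it stands.
- The arm moves only by the tool carry_out, never from a script. Its argument "motion" is a list of rows, each a list of 3 entries, a list of its own where there are three numbers: the closure, from 0 (fully open) to 1 (shut), then the shift along the tool's x, y, z in units of 0.25 m (1.0 is 0.25 m), then the turn about the tool's z in units of 180 degrees (1.0 is 180 degrees). In form: [[fingers, [dx, dy, dz], roll], ...]. A call has 1 to 12 rows; each row shifts and turns the commanded pose from where the row before left it, along the tool's axes as they then stand; what a row does not reach is not made up. A row lasts 1/12 s, in which the tool goes at most 41.7 mm and 7.16 degrees, less where a joint would pass 70% of its speed; a pose out of reach is approached as far as the arm can. A call with a number of a shift or a turn outside -1 to 1 is refused whole. A call with a gripper value outside its range is refused whole. The fingers move at their own pace and stop on an object; "grip_force" is the grip in N (left out, the last holds). Time passes only in rows, so rows that do not move let the fingers close. It gives the time, the measured TCP pose, the force, the opening and the grip force at its end, in the units of the state.
- observe(): the state, without advancing time (a new reading comes with each control period).
- snapshot(name): name is "scene" or "side" or "wrist"; returns a dict with "img" (400x640x3 uint8, red, green, blue), "intrinsics" (3x3 intrinsics, pixels), "R" (3x3) and "t" (3): a world point X has camera coordinates R X + t; the wrist camera has in their place "hand_eye" (4x4, takes a point from camera to tool coordinates, whose origin is the TCP and whose axes are the flange's). Camera axes: x right, y down, z forward; pixel columns grow to the right and rows downward; lengths in m; the calibration is good to about 2 mm. A picture is of the moment at which its call begins: read the wrist's pose just before it. There is no depth.
- close_job(): hands the job in; it is judged then, once.
Trained networks look in the newest picture that a camera, given by its name, has taken for a name from the list of things; names that differ only in an ending like _2 or _b are one class to them, and where a whole thing is asked for, a point or a joint stands for the part that bears it (a point fixed in the world has none). Each returns a list of dicts, best first, with "score" (0 to 1); they miss things now and then, are a little off and sometimes report something else, mostly with a low value. They report only what shows in the picture. A call takes as long as a camera call.
- cut_out(camera, label): "mask" (400x640 bool, what is visible of it) and "extent" ([left, top, width, height] in pixels, round what is visible of it).
The state is a dict: "clock": time; "qpos": joint angles; "joint_velocities": joint speeds; "tau": joint torques, N m; "position": TCP position; "tool_rot": TCP orientation; "force": force on the tool from outside, world axes, zero at the start; "ft_torque": the same for the moment, N m; "width": opening from 0.0 (shut) to 1.0 (fully open); "gripper_force": force on a finger pad.
Only numpy, scipy, OpenCV 4.12 (cv2) and the standard library are available. Lean on these libraries where they do the work, as an engineer would, in place of code of your own. Each camera call takes 0.05 s, during which the arm holds its last target. There are 200 camera calls.

## Working session

There is one attempt and no reset: what is moved stays moved. The work goes in short steps, Python scripts to look and compute and a tool call to move; the robot and the scene stay as the last step left them, time stands still between calls to the robot, and variables do not carry over. Pictures are saved under pics/ and viewed, at most 10 in all, crops included, and the job is handed in when it is done.

Besides the shell and the picture viewer there is one more tool, called after "Request:" by a JSON object that holds its "fn" and its "kwargs", one argument or row to a line. carry_out: Moves the arm, as the interface text tells. Shifts and turns lie within -1 to 1; 1 stands for 0.25 m of shift or 180 degrees of turn. Its arguments: {"type":"object","properties":{"motion":{"type":"array"},"grip_force":{"type":"number"}},"required":["motion"]}

```bash
mkdir -p pics; ls; cat > h.py <<'E'
import numpy as np, cv2
from cell import *
def save(im,n): cv2.imwrite('pics/'+n+'.png',cv2.cvtColor(im,cv2.COLOR_RGB2BGR))
E
python3 - <<'E'
from h import *
o=observe();print(o)
for c in ['scene','side','wrist']:
    s=snapshot(c)
    print(c,s['intrinsics'],s.get('R'),s.get('t'),s.get('hand_eye'))
    save(s['img'],c+'0')
    for n in ['teabox','teabox_lid','lid_grip','strainer','mug','cafetiere','tin','scoop']:
        for d in cut_out(c,n)[:2]: 
            m=d['mask'];ys,xs=np.nonzero(m);print(n,round(d['score'],2),d['extent'],xs.mean().round(1),ys.mean().round(1))
E
```

```text
pics
{'clock': 0.0, 'qpos': array([ 6.55863506e+01,  3.02715769e+00,  8.03137550e+01,  1.65229968e-04,
        9.67497121e+01, -4.02692856e+00]), 'joint_velocities': array([ 0.04029732,  0.06397222,  0.03421969, -0.03310333,  0.03039572,
        0.0176801 ]), 'tau': array([-1.74449080e-03, -3.81669402e+01, -3.60184550e+01, -1.72190280e-04,
        6.14378354e-03,  2.13849648e-05]), 'position': array([0.18284301, 0.49209758, 0.40386629]), 'tool_rot': array([-1.79909610e+02, -6.52786235e-03,  1.59613293e+02]), 'force': array([ 0.79916461, -0.27291541, -0.68990022]), 'ft_torque': array([-0.02768341, -0.04703348, -0.01756563]), 'gripper_force': 0.0, 'width': 1.0034128619112697}
scene [[472.52907688   0.         315.39860449]
 [  0.         472.52907688 197.39949196]
 [  0.           0.           1.        ]] [[ 0.09476447  0.99540402 -0.01380298]
 [ 0.66340251 -0.07348305 -0.74464579]
 [-0.7422377   0.06140903 -0.66731711]] [-0.03242622 -0.29741584  1.3891435 ] None
teabox 0.66 [355.6, 175.3, 137.9, 83.0] 420.8 216.3
teabox_lid 0.62 [362.9, 179.9, 132.2, 60.3] 424.6 207.7
lid_grip 0.57 [
[... 813 characters left out ...]
, 83.7, 50.5, 147.6] 278.2 175.4
mug 0.95 [338.9, 133.4, 43.4, 57.6] 358.1 162.5
cafetiere 0.94 [255.1, 83.5, 55.0, 144.9] 278.2 174.4
cafetiere 0.7 [85.5, 230.6, 213.2, 168.7] 194.5 313.5
tin 0.84 [293.9, 201.6, 109.3, 102.5] 348.7 249.4
scoop 0.67 [380.5, 177.0, 30.8, 43.2] 393.6 200.8
wrist [[278.01426232   0.         322.50198693]
 [  0.         278.01426232 202.78997655]
 [  0.           0.           1.        ]] None None [[ 5.34297198e-04 -9.53288659e-01 -3.02060336e-01  7.76118756e-02]
 [ 9.99999796e-01  6.15014165e-04 -1.72114424e-04 -7.26320115e-04]
 [ 3.49846114e-04 -3.02060182e-01  9.53288794e-01  3.01262007e-02]
 [ 0.00000000e+00  0.00000000e+00  0.00000000e+00  1.00000000e+00]]
```

View pics/scene0.png

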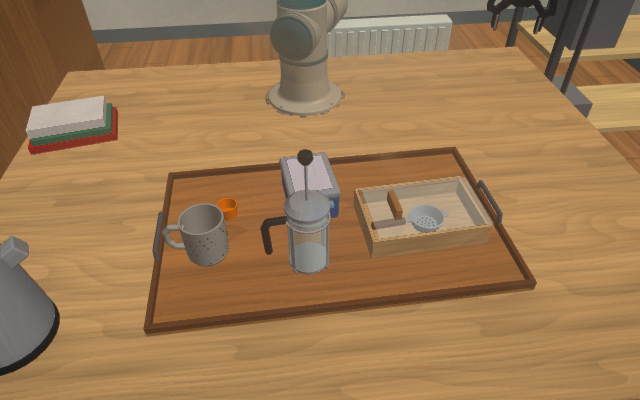

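View pics/side0.png

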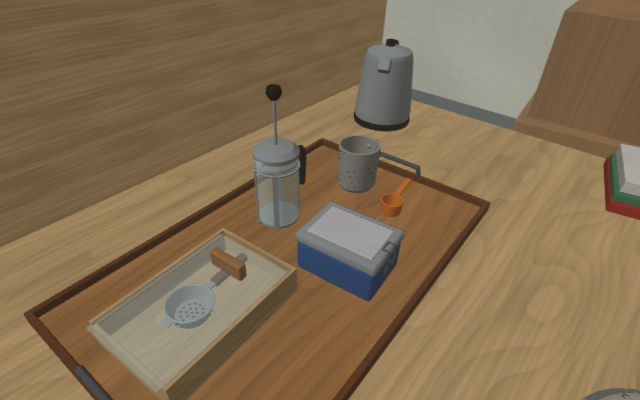

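View pics/wrist0.png

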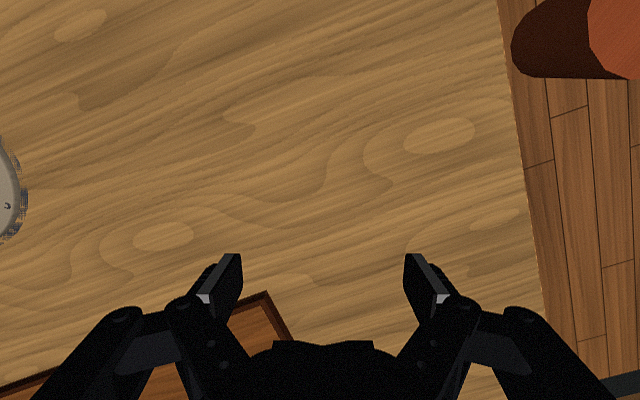

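The scene view shows the box at right (about 355–490, 175–250). The bar is at (395,207), the bowl at (426,217), the mug at (203,235) and the cafetière at (308,235). The side view shows the bar at (228,263), the bowl at (190,303) and the mug at (358,163). The wrist view shows only bare table and a tray corner. Next I fit poses to the masks.

```bash
cat >> h.py <<'E'
from scipy.optimize import minimize
def rz(a): a=np.radians(a);return np.array([[np.cos(a),-np.sin(a),0],[np.sin(a),np.cos(a),0],[0,0,1]])
def proj(s,X):
    c=np.asarray(X)@s['R'].T+s['t'];p=c@s['intrinsics'].T;return p[:,:2]/p[:,2:]
def box(x0,x1,y0,y1,z0,z1): return np.array([[x,y,z] for x in(x0,x1) for y in(y0,y1) for z in(z0,z1)])
def cyl(r,z0,z1,r1=None):
    a=np.linspace(0,2*np.pi,40)
    return np.vstack([np.c_[q*np.cos(a),q*np.sin(a),0*a+z] for q,z in((r,z0),(r1 or r,z1))])
def sil(s,parts,p,z=.008):
    m=np.zeros((400,640),np.uint8)
    for P in parts:
        u=proj(s,P@rz(p[2]).T+[p[0],p[1],z])
        h=cv2.convexHull(np.round(u*16).astype(np.int32)); cv2.fillConvexPoly(m,h,255,cv2.LINE_AA,4)
    return m/255.
def fit(views,parts,p0,z=.008):
    w=np.array([1,1,200.])
    def f(q):
        p=q*w*np.array([1,1,1]); L=0
        for s,m in views:
            r=sil(s,parts,p,z); L+=1-np.minimum(r,m).sum()/np.maximum(r,m).sum()
        return L
    q0=np.array(p0)/w
    for d in(.04,.01):
        S=np.vstack([q0]+[q0+d*e*np.array([1,1,3]) for e in np.eye(3)])
        q0=minimize(f,q0,method='Nelder-Mead',options=dict(initial_simplex=S,xatol=1e-5,fatol=1e-5)).x
    return q0*w,f(q0)
E
cat > fit0.py <<'E'
from h import *
V={c:snapshot(c) for c in('scene','side')}
M={'teabox':([box(-.0775,.0775,-.1175,.1175,0,.047)],(.5,.2,0)),
'mug':([cyl(.042,0,.095),box(-.006,.006,.04,.076,.02,.078)],(.55,-.2,200)),
'cafetiere':([cyl(.04,0,.158),cyl(.004,.158,.24),cyl(.012,.235,.258),box(.04,.085,-.008,.008,.05,.145)],(.6,0,-90)),
'tin':([box(-.07,.07,-.0525,.0525,0,.077)],(.4,.03,90)),
'scoop':([cyl(.022,0,.028)],(.45,-.15,0))}
for n,(P,p0) in M.items():
    vs=[]
    for c,s in V.items():
        d=cut_out(c,n)
        if d: vs.append((s,d[0]['mask'].astype(float)))
    g=[0,25,-25] if n!='scoop' else [0]
    # start position by ground ray average
    best=min((fit(vs,P,(p0[0],p0[1],p0[2]+a)) for a in g),key=lambda r:r[1])
    print(n,best[0].round(4),round(best[1],3),len(vs))
    if n in('teabox','mug'):
        for c,v in zip(V,vs): print('  single',c,fit([v],P,best[0])[0].round(4))
    for c in V:
        for X in P:
            h=cv2.convexHull(proj(V[c],X@rz(best[0][2]).T+[best[0][0],best[0][1],.008]).astype(np.int32)); cv2.polylines(V[c]['img'],[h],True,(255,0,0),1)
im=np.hstack([V['scene']['img'][130:300,140:540],V['side']['img'][70:400,80:480][:170]])
a=V['scene']['img'][140:290,145:505]; b=V['side']['img'][70:400,60:460]
save(np.vstack([cv2.resize(a,(700,292)),cv2.resize(b,(364,300)) if 0 else np.hstack([cv2.resize(b,(370,305)),np.zeros((305,330,3),np.uint8)])]),'fit0')
E
python3 fit0.py
```

```text
teabox [0.5595 0.1907 4.1252] 0.071 2
  single scene [0.5569 0.193  4.1254]
  single side [0.56   0.1885 4.1636]
mug [  0.5944  -0.2357 180.5565] 0.318 2
  single scene [  0.5955  -0.2359 168.9869]
  single side [  0.6013  -0.2454 213.8417]
cafetiere [ 6.31900e-01 -4.02000e-02 -7.67403e+01] 0.415 2
tin [ 4.665000e-01 -2.670000e-02  1.836254e+02] 0.645 2
scoop [ 0.45 -0.15  0.  ] 1.0 1
```

View pics/fit0.png

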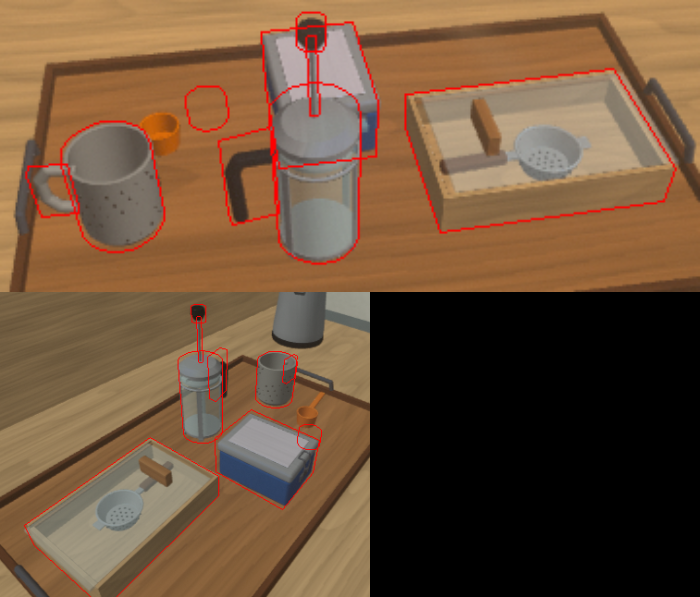

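Request:
{"fn": "carry_out", "kwargs": {
  "motion": [
    [0,[0,0,0.1],-0.034],
    [0,[0,0,0.1],-0.034],
    [0,[0,0,0.1],-0.034],
    [0,[0,0,0.1],-0.034],
    [0,[-0.0885,-0.0973,0],0],
    [0,[-0.0885,-0.0973,0],0],
    [0,[-0.0885,-0.0973,0],0],
    [0,[-0.0885,-0.0973,0],0],
    [0,[-0.0885,-0.0973,0],0],
    [0,[-0.0885,-0.0973,0],0],
    [0,[-0.0885,-0.0973,0],0],
    [0,[-0.0885,-0.0973,0],0]
  ]
}}

```text
clock: 2.95
position: [0.3742, 0.3094, 0.3049]
tool_rot: [180.0, 0.0, -175.9]
force: [0.9, 1.0, -0.1]
width: 1.0
gripper_force: 0.0
```

Request:
{"fn": "carry_out", "kwargs": {
  "motion": [
    [0,[-0.0885,-0.0973,0],0],
    [0,[-0.0885,-0.0973,0],0],
    [0,[-0.0885,-0.0973,0],0],
    [0,[-0.0885,-0.0973,0],0],
    [0,[-0.0885,-0.0973,0],0],
    [0,[-0.0885,-0.0973,0],0],
    [0,[-0.0885,-0.0973,0],0],
    [0,[-0.0885,-0.0973,0],0],
    [0,[0,0,0],0],
    [0,[0,0,0],0],
    [0,[0,0,0],0]
  ]
}}

```text
clock: 3.87
position: [0.5635, 0.1295, 0.3045]
tool_rot: [180.0, -0.0, -175.9]
force: [-0.3, 0.1, -0.2]
width: 0.999
gripper_force: 0.0
```

```bash
cat >> h.py <<'E'
from scipy.spatial.transform import Rotation
def wrist():
    o=observe(); s=snapshot('wrist'); T=np.eye(4); T[:3,:3]=Rotation.from_euler('xyz',o['tool_rot'],degrees=True).as_matrix(); T[:3,3]=o['position']
    C=np.linalg.inv(T@s['hand_eye']); s['R']=C[:3,:3]; s['t']=C[:3,3]; return s
def draw(s,parts,p,z,col=(255,0,0)):
    for X in parts: cv2.polylines(s['img'],[cv2.convexHull(proj(s,X@rz(p[2]).T+[p[0],p[1],z]).astype(np.int32))],True,col,1)
E
python3 - <<'E'
from h import *
s=wrist(); p=(.5595,.1907,4.12)
draw(s,[box(-.03,.03,-.069,-.055,.0475,.0735)],p,.008)
draw(s,[box(-.0775,.0775,-.1175,.1175,.048,.048)],p,.008,(0,255,0))
save(s['img'],'w1')
E
```

```text
(no output)
```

View pics/w1.png

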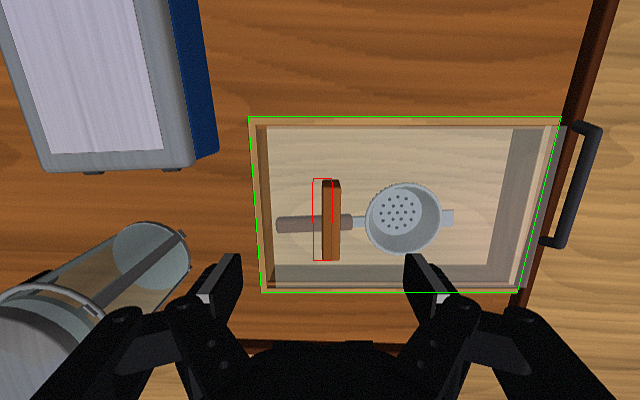

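The wrist view shows the box outline matching the fit. The bar (x 322–341, y 180–261) sits about 6.5 mm further towards +y than predicted, so I correct for that and grip it.

Request:
{"fn": "carry_out", "kwargs": {
  "motion": [
    [0,[0,0.024,0.04],0],
    [0,[0,0,0.06],0],
    [0,[0,0,0.06],0],
    [0,[0,0,0.06],0],
    [0,[0,0,0.058],0],
    [0,[0,0,0],0],
    [1,[0,0,0],0],
    [1,[0,0,0],0],
    [1,[0,0,0],0],
    [1,[0,0,0],0],
    [1,[0,0,0],0],
    [1,[0,0,0],0]
  ],
  "grip_force": 40
}}

```text
clock: 4.92
position: [0.5634, 0.1352, 0.2358]
tool_rot: [180.0, 0.1, -175.9]
force: [-2.0, -0.0, 10.3]
width: 0.149
gripper_force: 44.6
```

Request:
{"fn": "carry_out", "kwargs": {
  "motion": [
    [1,[0,0,0],0],
    [1,[0,0,0],0],
    [1,[0,0,0],0],
    [1,[0,0,0],0]
  ]
}}

```text
clock: 5.25
position: [0.5634, 0.1352, 0.2359]
tool_rot: [180.0, 0.1, -175.9]
force: [-2.1, -0.9, 4.0]
width: 0.15
gripper_force: 43.1
```

Request:
{"fn": "carry_out", "kwargs": {
  "motion": [
    [1,[0,0.04,0],0],
    [1,[0,0.07,0],0],
    [1,[0,0.08,0],0],
    [1,[0,0.08,0],0],
    [1,[0,0.08,0],0],
    [1,[0,0.08,0],0],
    [1,[0,0.08,0],0],
    [1,[0,0.08,0],0],
    [1,[0,0.08,0],0],
    [1,[0,0.07,0],0],
    [1,[0,0.04,0],0],
    [1,[0,0,0],0]
  ]
}}

```text
clock: 6.25
position: [0.5493, 0.3315, 0.2359]
tool_rot: [179.9, 0.1, -175.8]
force: [0.4, 2.4, 5.9]
width: 0.157
gripper_force: 43.2
```

Request:
{"fn": "carry_out", "kwargs": {
  "motion": [
    [1,[0,0.012,0],0],
    [1,[0,0.012,0],0],
    [1,[0,0.008,0],0],
    [1,[0,0.008,0],0],
    [1,[0,0,0],0],
    [1,[0,0,0],0]
  ]
}}

```text
clock: 6.75
position: [0.5492, 0.338, 0.2359]
tool_rot: [-179.9, -0.0, -176.0]
force: [-2.4, -6.1, 7.1]
width: 0.156
gripper_force: 43.5
```

Request:
{"fn": "carry_out", "kwargs": {
  "motion": [
    [1,[0,0.006,0],0],
    [1,[0,0,0],0],
    [0,[0,0,0],0],
    [0,[0,0,0],0],
    [0,[0,0,0],0],
    [0,[0,0,0],0],
    [0,[0,0,-0.06],0],
    [0,[0,0,-0.1],0],
    [0,[0,0,-0.1],0],
    [0,[0,0,0],0]
  ]
}}

```text
clock: 7.58
position: [0.5492, 0.3417, 0.3064]
tool_rot: [179.8, 0.5, -175.9]
force: [0.8, 1.5, 1.5]
width: 1.001
gripper_force: 0.0
```

Request:
{"fn": "carry_out", "kwargs": {
  "motion": [
    [0.3,[0,-0.075,0],0],
    [0.3,[0,-0.075,0],0],
    [0.3,[0,-0.075,0],0],
    [0.3,[0,-0.075,0],0],
    [0.3,[0,-0.075,0],0],
    [0.3,[0,-0.075,0],0],
    [0.3,[0,-0.075,0],0],
    [0.3,[0,-0.075,0],0],
    [0.3,[0,-0.075,0],0],
    [0.3,[0,-0.075,0],0],
    [0.3,[0,-0.075,0],0],
    [0.3,[0,-0.075,0],0]
  ]
}}

```text
clock: 8.58
position: [0.5645, 0.116, 0.2997]
tool_rot: [180.0, -0.0, -175.9]
force: [0.1, 0.1, -0.6]
width: 0.701
gripper_force: 0.0
```

Request:
{"fn": "carry_out", "kwargs": {
  "motion": [
    [0.3,[0,0,0],0.0385],
    [0.3,[0,0,0],0.0385],
    [0.3,[0,0,0],0.0385],
    [0.3,[0,0,0],0.0385],
    [0.3,[0,0,0],0.0385],
    [0.3,[0,0,0],0.0385],
    [0.3,[0,0,0],0.0385],
    [0.3,[0,0,0],0.0385],
    [0.3,[0,0,0],0.0385],
    [0.3,[0,0,0],0.0385],
    [0.3,[0,0,0],0.0385],
    [0.3,[0,0,0],0.0385]
  ]
}}

```text
clock: 9.58
position: [0.5646, 0.1169, 0.2997]
tool_rot: [-180.0, -0.0, 100.6]
force: [0.7, 0.5, 0.7]
width: 0.697
gripper_force: 0.0
```

Request:
{"fn": "carry_out", "kwargs": {
  "motion": [
    [0.3,[0,0,0],0.038],
    [0.3,[0,0,0],0],
    [0.3,[0,0,0],0]
  ]
}}

```text
clock: 9.83
position: [0.5646, 0.1168, 0.2998]
tool_rot: [-180.0, -0.0, 94.3]
force: [0.8, -0.5, 1.2]
width: 0.703
gripper_force: 0.0
```

```bash
cat > st.py <<'E'
from h import *
s=wrist(); print(observe()['position'],observe()['clock'])
P=[cyl(.026,0,.026,.034),box(-.116,-.046,-.007,.007,.016,.028),box(.034,.045,-.006,.006,.02,.026),box(-.046,-.034,-.004,.004,.02,.026)]
for d in cut_out('wrist','strainer')[:3]:
    m=d['mask'];print(d['score'],d['extent'],m.sum())
    r=fit([(s,m.astype(float))],P,(.56,.19,94),.014);print(r)
    draw(s,P,r[0],.014)
    S=snapshot('side')
    break
save(s['img'],'w2')
draw(S,P,r[0],.014); draw(S,[box(-.03,.03,.141,.155,.0475,.0735)],(.5595,.1907,4.12),.008); save(S['img'][60:400],'s2')
E
python3 st.py
```

```text
[0.56458014 0.11680908 0.29991406] 9.8833
0.9 [295.5, 34.4, 93.6, 207.5] 8612
(array([ 0.57105767,  0.20300273, 96.71404154]), np.float64(0.05609498862095008))
```

View pics/w2.png

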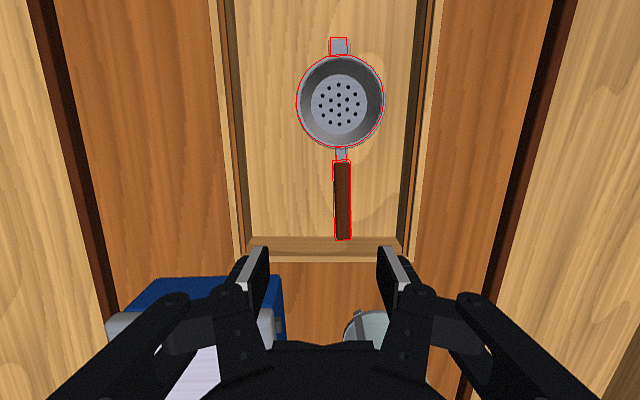

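View pics/s2.png

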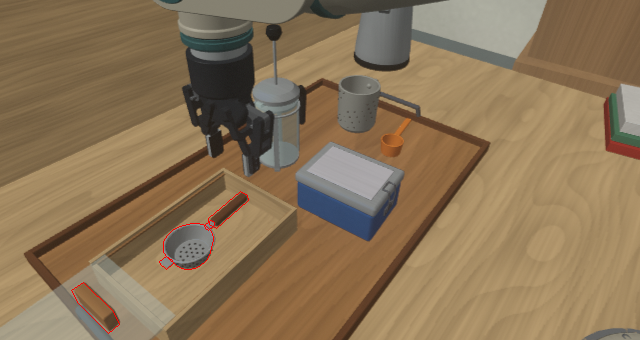

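The wrist view shows the strainer unobstructed, with the bowl at (340,101) and the handle at (343,200), and the fit outline matches. The side view shows the bar exactly at its predicted right-open place. Going in for the grasp.

Request:
{"fn": "carry_out", "kwargs": {
  "motion": [
    [0.4,[0,0,0],-0.0133],
    [0.4,[0.035,0.066,0.03],0],
    [0.4,[0,0,0.08],0],
    [0.4,[0,0,0.1],0],
    [0.4,[0,0,0.1],0],
    [0.4,[0,0,0.08],0],
    [0.4,[0,0,0.046],0],
    [0.4,[0,0,0],0],
    [0.4,[0,0,0],0]
  ]
}}

```text
clock: 10.73
position: [0.5802, 0.1273, 0.1914]
tool_rot: [-180.0, -0.0, 96.5]
force: [0.8, -0.1, -0.4]
width: 0.596
gripper_force: 0.0
```

Request:
{"fn": "carry_out", "kwargs": {
  "motion": [
    [1,[0,0,0],0],
    [1,[0,0,0],0],
    [1,[0,0,0],0],
    [1,[0,0,0],0],
    [1,[0,0,0],0],
    [1,[0,0,0],0],
    [1,[0,0,0],0],
    [1,[0,0,0],0]
  ],
  "grip_force": 50
}}

```text
clock: 11.4
position: [0.5804, 0.1272, 0.1922]
tool_rot: [179.9, -0.0, 96.5]
force: [0.7, -1.9, 4.8]
width: 0.149
gripper_force: 52.6
```

Request:
{"fn": "carry_out", "kwargs": {
  "motion": [
    [1,[0,0,-0.04],0],
    [1,[0,0,-0.08],0],
    [1,[0,0,-0.1],0],
    [1,[0,0,-0.1],0],
    [1,[0,0,-0.1],0],
    [1,[0,0,-0.1],0],
    [1,[0,0,-0.1],0],
    [1,[0,0,-0.08],0],
    [1,[0,0,-0.04],0],
    [1,[0,0,0],0]
  ]
}}

```text
clock: 12.23
position: [0.58, 0.1274, 0.3789]
tool_rot: [179.8, -0.0, 96.5]
force: [1.2, 0.7, -0.6]
width: 0.152
gripper_force: 51.8
```

Request:
{"fn": "carry_out", "kwargs": {
  "motion": [
    [1,[-0.012,-0.036,0],0],
    [1,[-0.022,-0.064,0],0],
    [1,[-0.029,-0.084,0],0],
    [1,[-0.029,-0.084,0],0],
    [1,[-0.029,-0.084,0],0],
    [1,[-0.029,-0.084,0],0],
    [1,[-0.029,-0.084,0],0],
    [1,[-0.022,-0.064,0],0],
    [1,[-0.019,-0.056,0],0],
    [1,[-0.012,-0.032,0],0],
    [1,[0,0,0],0]
  ]
}}

```text
clock: 13.15
position: [0.4188, 0.0503, 0.3751]
tool_rot: [-179.9, -0.0, 96.5]
force: [-0.3, 0.2, -0.7]
width: 0.15
gripper_force: 51.8
```

Request:
{"fn": "carry_out", "kwargs": {
  "motion": [
    [1,[0,0,0],0.02],
    [1,[0,0,0],0.03],
    [1,[0,0,0],0.035],
    [1,[0,0,0],0.035],
    [1,[0,0,0],0.035],
    [1,[0,0,0],0.035],
    [1,[0,0,0],0.035],
    [1,[0,0,0],0.035],
    [1,[0,0,0],0.035],
    [1,[0,0,0],0.035],
    [1,[0,0,0],0.035],
    [1,[0,0,0],0.035]
  ]
}}

```text
clock: 14.15
position: [0.4203, 0.051, 0.3753]
tool_rot: [-180.0, 0.1, 24.2]
force: [-0.5, 0.5, -0.8]
width: 0.156
gripper_force: 51.8
```

Request:
{"fn": "carry_out", "kwargs": {
  "motion": [
    [1,[0,0,0],0.035],
    [1,[0,0,0],0.035],
    [1,[0,0,0],0.035],
    [1,[0,0,0],0.035],
    [1,[0,0,0],0.035],
    [1,[0,0,0],0.035],
    [1,[0,0,0],0.03],
    [1,[0,0,0],0.019],
    [1,[0,0,0],0]
  ]
}}

```text
clock: 14.9
position: [0.4202, 0.051, 0.3753]
tool_rot: [180.0, 0.1, -22.2]
force: [0.0, 0.3, -0.7]
width: 0.148
gripper_force: 51.8
```

Request:
{"fn": "carry_out", "kwargs": {
  "motion": [
    [1,[0.02,0.04,0],0],
    [1,[0.03,0.08,0],0],
    [1,[0.034,0.084,0],0],
    [1,[0.034,0.084,0],0],
    [1,[0.034,0.084,0],0],
    [1,[0.034,0.084,0],0],
    [1,[0.034,0.084,0],0],
    [1,[0.034,0.084,0],0],
    [1,[0.03,0.08,0],0],
    [1,[0.02,0.04,0],0],
    [1,[0,0,0],0]
  ]
}}

```text
clock: 15.82
position: [0.4203, -0.1517, 0.3756]
tool_rot: [180.0, 0.1, -22.2]
force: [-0.3, -0.1, -1.1]
width: 0.151
gripper_force: 51.8
```

Request:
{"fn": "carry_out", "kwargs": {
  "motion": [
    [1,[0,0,0],-0.03],
    [1,[0,0,0],-0.035],
    [1,[0,0,0],-0.035],
    [1,[0,0,0],-0.035],
    [1,[0,0,0],-0.035],
    [1,[0,0,0],-0.035],
    [1,[0,0,0],-0.035],
    [1,[0,0,0],-0.035],
    [1,[0,0,0],-0.035],
    [1,[0,0,0],-0.035],
    [1,[0,0,0],-0.03],
    [1,[0,0,0],0]
  ]
}}

```text
clock: 16.82
position: [0.4203, -0.1493, 0.3759]
tool_rot: [-180.0, -0.0, 45.7]
force: [-0.2, 0.5, -0.3]
width: 0.153
gripper_force: 51.8
```

```bash
cat > mg.py <<'E'
from h import *
s=wrist(); o=observe(); print(o['position'],o['tool_rot'],o['clock'])
C=[cyl(.042,0,.095)]
def body(m):  # strip the handle from a mug mask
    return cv2.morphologyEx(m.astype(np.uint8),cv2.MORPH_OPEN,cv2.getStructuringElement(2,(15,15))).astype(float)
vs=[]
for c in('wrist','scene','side'):
    S=s if c=='wrist' else snapshot(c)
    for d in cut_out(c,'mug')[:1]:
        v=(S,body(d['mask']) if c!='side' else d['mask'].astype(float)); r=fit([v],C,(.596,-.238,0)); print(c,d['score'],d['extent'],r[0][:2],r[1]); vs.append(v)
r=fit(vs,C,(.596,-.238,0)); print('all',r)
draw(s,C,r[0],.008); 
# strainer in hand
P=[cyl(.026,0,.026,.034),box(-.116,-.046,-.007,.007,.016,.028),box(.034,.045,-.006,.006,.02,.026),box(-.046,-.034,-.004,.004,.02,.026)]
d=cut_out('wrist','strainer')
a=o['tool_rot'][2]; g=o['position']; z=g[2]-.155-.022
p0=(g[0]+.076*np.cos(np.radians(a)),g[1]+.076*np.sin(np.radians(a)),a)
print('strainer expected',p0,z)
if d:
    r=fit([(s,d[0]['mask'].astype(float))],[P[0],P[2]],p0,z);print('fit',d[0]['score'],r)
draw(s,P,p0,z,(0,255,0))
save(s['img'],'w3')
E
python3 mg.py
```

```text
[ 0.42029601 -0.14940731  0.37596581] [-1.79968048e+02 -1.55632389e-02  4.53666367e+01] 16.8667
wrist 0.98 [447.8, 81.1, 146.6, 106.5] [ 0.59540107 -0.23643275] 0.08864814723109882
scene 0.69 [161.2, 202.0, 64.7, 65.6] [ 0.58623923 -0.2372744 ] 0.11593076729504115
side 0.85 [336.7, 138.2, 43.3, 56.8] [ 0.5999028  -0.24171636] 0.24197527207139602
all (array([ 0.59529971, -0.23577459,  5.07678077]), np.float64(0.467548765236549))
strainer expected (np.float64(0.47369114226552184), np.float64(-0.0953244105599435), np.float64(45.36663672363136)) 0.1989658075337763
fit 0.69 (array([ 0.47301329, -0.09487622, 45.24523537]), np.float64(0.15881569443788246))
```

View pics/w3.png

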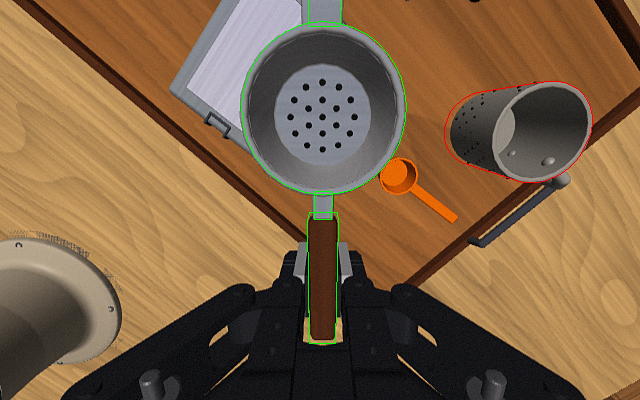

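The wrist view shows the mug outline matching at (545,130) and the strainer sitting level in the grip, bowl at (323,108). Now I turn back and move over the mug.

Request:
{"fn": "carry_out", "kwargs": {
  "motion": [
    [1,[0,0,0],0.03],
    [1,[0,0,0],0.035],
    [1,[0,0,0],0.035],
    [1,[0,0,0],0.035],
    [1,[0,0,0],0.035],
    [1,[0,0,0],0.035],
    [1,[0,0,0],0.035],
    [1,[0,0,0],0.035],
    [1,[0,0,0],0.035],
    [1,[0,0,0],0.035],
    [1,[0,0,0],0.03],
    [1,[0,0,0],0]
  ]
}}

```text
clock: 18.17
position: [0.42, -0.1502, 0.3762]
tool_rot: [-180.0, 0.0, -22.4]
force: [0.4, -0.6, -1.4]
width: 0.146
gripper_force: 51.8
```

Request:
{"fn": "carry_out", "kwargs": {
  "motion": [
    [1,[0.025,0.003,0],0],
    [1,[0.05,0.006,0],0],
    [1,[0.075,0.009,0],0],
    [1,[0.085,0.009,0],0],
    [1,[0.085,0.009,0],0],
    [1,[0.075,0.009,0],0],
    [1,[0.05,0.006,0],0],
    [1,[0.03,0.003,0],0],
    [1,[0,0,0],0],
    [1,[0,0,0],0],
    [1,[0,0,0],0]
  ]
}}

```text
clock: 19.08
position: [0.5246, -0.2073, 0.3762]
tool_rot: [-180.0, 0.0, -22.1]
force: [0.5, -0.7, -0.3]
width: 0.15
gripper_force: 51.8
```

Request:
{"fn": "carry_out", "kwargs": {
  "motion": [
    [1,[0,0,0.03],0],
    [1,[0,0,0.05],0],
    [1,[0,0,0.06],0],
    [1,[0,0,0.06],0],
    [1,[0,0,0.05],0],
    [1,[0,0,0.04],0],
    [1,[0,0,0.02],0],
    [1,[0,0,0.014],0],
    [1,[0,0,0],0],
    [1,[0,0,0],0],
    [1,[0,0,0],0]
  ]
}}

```text
clock: 20.0
position: [0.5251, -0.2075, 0.2961]
tool_rot: [180.0, -0.1, -22.1]
force: [0.2, -0.1, -0.5]
width: 0.152
gripper_force: 51.8
```

```bash
python3 - <<'E'
from h import *
o=observe();a=np.radians(o['tool_rot'][2]);g=o['position'];print(g,o['tool_rot'],o['clock'],o['force'])
P=[cyl(.026,0,.026,.034),box(-.116,-.046,-.007,.007,.016,.028)]
p=(g[0]+.076*np.cos(a),g[1]+.076*np.sin(a),np.degrees(a));z=g[2]-.177;print(p,z-.103)
I=[]
for c in('scene','side'):
    s=snapshot(c);draw(s,P,p,z);draw(s,[cyl(.042,0,.095)],(.5955,-.2362,0),.008,(0,255,0));I.append(s['img'])
a=cv2.resize(I[0][160:290,130:260],(400,400));b=cv2.resize(I[1][90:220,290:420],(400,400));save(np.hstack([a,b]),'end')
E
```

```text
[ 0.52509657 -0.20754568  0.29606789] [ 1.79999859e+02 -8.85779129e-02 -2.21287264e+01] 20.0 [ 0.15188642 -0.08786763 -0.48611309]
(np.float64(0.595498399565397), np.float64(-0.23617402483254546), np.float64(-22.12872638231243)) 0.01606788560960419
```

View pics/end.png

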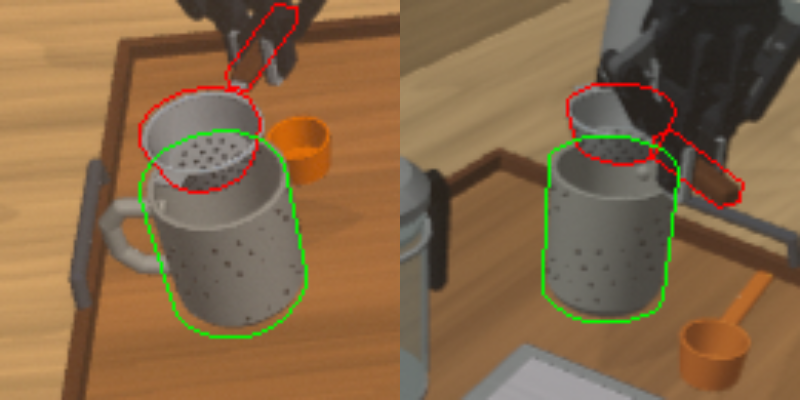

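The final views show the bowl floating level above the mug. The drawn cylinder is wider than the real body, so the mug tapers, which may bias my centre. I refit with the base radius free.

```bash
cat > re.py <<'E'
from h import *
V={c:snapshot(c) for c in('scene','side','wrist')}
T=np.eye(4);T[:3,:3]=Rotation.from_euler('xyz',[-179.968,-.0156,45.55],degrees=True).as_matrix();T[:3,3]=[.4203,-.1494,.37597]
C=np.linalg.inv(T@V['wrist']['hand_eye']);V['wrist'].update(R=C[:3,:3],t=C[:3,3])
vs=[]
for c,f,(x0,y0,x1,y1) in(('scene','scene0',(150,190,240,280)),('side','side0',(330,125,390,200)),('wrist','w3',(435,70,605,195))):
    im=cv2.imread('pics/'+f+'.png');h=cv2.cvtColor(im,cv2.COLOR_BGR2HSV);red=(im[...,2]==255)&(im[...,1]==0)
    m=np.zeros((400,640),np.uint8);m[y0:y1,x0:x1]=((h[...,1]<75)&~red)[y0:y1,x0:x1]
    m=cv2.morphologyEx(m,cv2.MORPH_CLOSE,np.ones((7,7)));
    m=cv2.morphologyEx(m,cv2.MORPH_OPEN,cv2.getStructuringElement(2,(17,17)))
    n,l,st,_=cv2.connectedComponentsWithStats(m);k=1+st[1:,4].argmax();m=(l==k).astype(float);print(c,st[k]);vs.append((V[c],m))
for sub,name in((vs,'all'),(vs[:1],'scene'),(vs[1:2],'side'),(vs[2:],'wrist')):
    def f(q):
        L=0
        for s,m in sub:
            r=sil(s,[cyl(q[2],0,.095,.042)],(q[0],q[1],0));L+=1-np.minimum(r,m).sum()/np.maximum(r,m).sum()
        return L
    q0=np.array([.5955,-.2362,.038]);S=np.vstack([q0]+[q0+.008*e for e in np.eye(3)])
    r=minimize(f,q0,method='Nelder-Mead',options=dict(initial_simplex=S,xatol=1e-5,fatol=1e-5));print(name,r.x.round(4),round(r.fun,3))
E
python3 re.py
```

```text
Traceback (most recent call last):
  File "re.py", line 1, in <module>
    from h import *
  File "h.py", line 1, in <module>
    import numpy as np, cv2
  File "re.py", line 2, in <module>
    V={c:snapshot(c) for c in('scene','side','wrist')}
NameError: name 'snapshot' is not defined
```

My script's name shadowed the standard `re` module, so I rename it.

```bash
mv re.py refit.py; rm -rf __pycache__; python3 refit.py
```

```text
scene [ 178  203   50   63 2478]
side [ 338  135   43   58 2098]
wrist [  451    82   141   110 11237]
all [ 0.5953 -0.2351  0.0351] 0.192
scene [ 0.5968 -0.2338  0.0339] 0.066
side [ 0.5945 -0.2337  0.0344] 0.059
wrist [ 0.5952 -0.2357  0.0358] 0.061
```

Request:
{"fn": "carry_out", "kwargs": {
  "motion": [
    [1,[0,-0.004,0.004],0],
    [1,[0,0,0],0],
    [1,[0,0,0],0],
    [1,[0,0,0],0],
    [1,[0,0,0],0],
    [1,[0,0,0],0]
  ]
}}

```text
clock: 20.75
position: [0.5253, -0.2066, 0.2942]
tool_rot: [-180.0, 0.0, -22.1]
force: [-0.5, 0.3, -1.5]
width: 0.149
gripper_force: 51.8
```

```bash
python3 -c "
from h import *
o=observe();print(o['position'],o['tool_rot'],o['joint_velocities'].round(2));print(close_job())"
```

```text
[ 0.52529952 -0.2065716   0.29417264] [-1.79993999e+02  2.62693785e-04 -2.21318212e+01] [-0.02 -0.04 -0.05  0.05 -0.12 -0.03]
the job is handed in; nothing more can be done
None
```

The lid is fully open and the job is handed in at about 21 s: the strainer is held still and level over the grey mug, centred to within a couple of millimetres and about 14 mm above the rim by my measurements. The arm and strainer kept clear of the mug, cafetière, biscuit tin and scoop.

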